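# Set a chain tensioner on its transport hook

## Task

The chain tensioner bolted inside the timing case has sprung out to its full length and must be locked back so that the guide rail and chain can be fitted. With a fingertip, push its plunger in against the spring, well past the point where the little hook drops behind the pin, then let it come back slowly under your finger until the hook catches the pin and holds the plunger about half-way by itself; do not let it snap back. Do not grip or lift anything, leave all the loose parts where they are, and take the hand away at the end.

Things in the scene. Friction and masses are not known exactly. Their poses are not given: they have to be found in the camera images.
- case: fixed aluminium timing case, 260 x 208 mm, open side up on a grey steel plate 330 x 236 mm; origin at the centre of the underside, on the bench; x along, y across, z up. Rim 38 mm, inner floor 20 mm, end clamps 71 mm above the bench. The tensioner block (38 mm wide, front face at y = -26 mm, x = 20 mm) points its plunger to +y. Ahead of the nose nothing within 35 mm of x = 20 mm is over 38 mm.
- plunger_nose (a point): centre of the flat round nose face of the plunger, moving with it; 50 mm above the bench. y axis points straight out of the nose (push along -y), z up, x across. Bright steel plunger, 22 mm diameter, level, spanning 39 to 61 mm above the bench; its nose stands 70 mm out of the block when fully out.
- plunger (a joint): how far the plunger is pushed in, m: 0 fully out (the start), 0.030 bottomed. Its spring pushes with 5.5 N at 0, rising evenly to 12 N at 0.030. Pushed in by 0.016 to 0.017 the hook drops behind the pin; let back, it is then held at about 0.015. Not pushed that far, it comes right out again. Let go suddenly it snaps out at up to 0.45 m/s; 0.1 m/s or less is slow.
- hook (a joint): angle of the hook, rad: 0 closed (rest, also when it has caught), opens to about 0.2 while the pin slides past its sloped tip, then springs back to 0 by itself.
- hook_tip (a point): top of the tip of the small yellow hook, 76 mm above the bench, pivoted on top of the block and reaching 35 mm out from its front face above the plunger. It catches the dark upright stop pin (6 mm diameter, 36 mm behind the nose, top 78 mm above the bench) from in front. It works by itself; nobody need touch it.
- socket: loose deep steel socket, 29 mm diameter, 63 mm tall, standing on the case floor; origin at the centre of its underside
- cam_bolt: loose dark flange bolt, flange 29 mm diameter, 58 mm tall, standing on its head on the case floor; origin at the centre of its underside
- plug_a: loose spark plug, 85 mm long, 19 mm thick, lying on the bench along its x; origin near its middle on the bench
- plug_b: second loose spark plug, the same
- guide_rail: loose curved black guide rail, 240 x 45 mm, 20 mm high, lying on the bench; origin at the middle of its length, at its underside
- ratchet: loose ratchet handle, red and black grip, 215 mm long, 35 mm wide, 27 mm high, lying on the bench along its x; origin near its middle at the underside
- bearing_cap: loose aluminium camshaft bearing cap, 70 x 22 x 30 mm, on the bench; origin at the centre of its underside
- dish: loose round steel parts dish with small bolts, 120 mm diameter, 26 mm high, on the bench; origin at the centre of its underside

How it is judged:
By the outcome, as a careful person would: the job done as asked, in the order asked, and still so for the second after the job is handed in, with the robot touching nothing.
It also fails if it takes over 38 s, if anything falls off the work surface, if the arm or the gripper's body presses on something with over 40 N, if the wrist force passes 120 N, or if a joint passes its speed limit or range.

## Robot

A 6-joint arm with a two-finger parallel gripper is mounted at the origin on the work surface. World frame = base frame: x ahead of the robot, y to its left, z up, the work surface at z = 0. Lengths are in mm, angles in degrees, forces in N, time in s.
With the tool pointing down it reaches from about 250 to 800 mm from the base axis. Payload 8.5 kg.
Tool frame: the origin (TCP) lies at the very end of the fingers, on their centre line; the grasp point (between the pads) lies 19 mm behind it; z points along the fingers, y is the line along which they close (so a half turn about z gives the same grasp; the last joint's range is limited). The gripper opens to 85 mm and grips with 20 to 120 N. Pads are 22 mm wide; open, the fingers measure 114 mm over their backs; the gripper's body (76 mm by 85 mm) begins 54 mm behind the grasp point. The pads swing forward as they close: fully open they stand 13 mm farther back than shut.
Start: joints at [76.604, 13.648, -0.773, 75.585, 0, 90], TCP at [121.618, 510.674, 231.276] pointing down, gripper open.
Joint ranges: [-152.45, 152.45], [-59.26, 108.67], [-65.41, 83.53], [-104.44, 129.93], [-82.83, 76.93], [-180, 180]. Speed limits (degrees/s): [127.2, 127.2, 159.86, 180, 180, 180].

## Interface

Orientations are given as [roll, pitch, yaw] about the fixed x, y, z axes, in that order (R = Rz(yaw) Ry(pitch) Rx(roll)).
In Python, from workcell import ctrl gives the robot as it stands.
- The arm moves only by the shell command python3 -m jog 'ROWS' [FORCE]. ROWS is JSON, a list that holds one entry, the list of rows, each a list of 7 numbers: the opening, from 0 (shut) to 1 (fully open), then the shift along the tool's x, y, z in cm, then the turn, a rotation vector about the tool's x, y, z in units of 6 degrees (1.0 is 6 degrees). A call has 1 to 10 rows; each row is the pose to reach, as a shift and turn from the pose commanded when the call began, along the tool's axes at that moment; what a row does not reach only later rows make up. A row lasts 1/12 s, in which the tool goes at most 41.7 mm and 7.16 degrees, less where a joint would pass 70% of its speed; a pose out of reach is approached as far as the arm can. A call with a gripper value outside its range is refused whole. The fingers move at their own pace and stop on an object; FORCE is the grip in N (left out, the last holds). Time passes only in rows, so rows that repeat a pose let the fingers close. It gives the time, the measured TCP pose, the force, the opening and the grip force at its end, in the units of the state.
- ctrl.get_obs(): the state, without advancing time (a new reading comes with each control period).
- ctrl.read_camera(name): name is "scene" or "top" or "wrist"; returns a dict with "pixels" (420x560x3 uint8, blue, green, red), "depth" (420x560 float32, mm along the optical axis (not along the pixel's ray), 0 where there is no reading), "fx", "fy", "cx", "cy" (pixels), "distortion" ([k1, k2, p1, p2, k3] as OpenCV has them; the pictures are not rectified), "world_from_camera" (4x4, takes a point from camera to world coordinates); the wrist camera has in their place "mount" (4x4, takes a point from camera to tool coordinates, whose origin is the TCP and whose axes are the flange's). Camera axes: x right, y up, looking along -z (the intrinsics and any distortion apply to the point x, -y, -z); pixel columns grow to the right and rows downward; lengths in mm; the calibration is good to about 2 mm. A picture is of the moment at which its call begins: read the wrist's pose just before it.
- ctrl.sign_off(): hands the job in; it is judged then, once.
The state is a dict: "time": time; "joints": joint angles; "qd": joint speeds; "joint_torque": joint torques, N m; "position": TCP position; "tool_rot": TCP orientation; "contact_force": force on the tool from outside, world axes, zero at the start; "ft_torque": the same for the moment, N m; "width": finger opening in mm; "finger_force": force on a finger pad.
Only numpy, scipy, OpenCV 4.12 (cv2) and the standard library are available. Lean on these libraries where they do the work, as an engineer would, in place of code of your own. Each camera call takes 0.05 s, during which the arm holds its last target. There are 200 camera calls.

## Working session

There is one attempt and no reset: what is moved stays moved. The work goes in short steps, Python scripts to look and compute and a shell command to move; the robot and the scene stay as the last step left them, time stands still between calls to the robot, and variables do not carry over. Pictures are saved under pics/ and viewed, at most 10 in all, crops included, and the job is handed in when it is done.

```bash
mkdir -p pics; ls; python3 - <<'E'
from workcell import ctrl
import cv2,numpy as np
o=ctrl.get_obs();print(o)
for n in ("top","scene"):
    c=ctrl.read_camera(n);cv2.imwrite(f"pics/{n}1.png",c["pixels"]);np.savez(f"{n}1.npz",**c)
    print(n,c["fx"],c["cx"],c["cy"],c["distortion"],c["world_from_camera"])
E
```

```text
pics
{'time': 0.0, 'joints': array([ 7.66033626e+01,  1.36815840e+01, -8.15204603e-01,  7.55856977e+01,
        1.95606070e-03,  8.99987841e+01]), 'qd': array([-0.0030919 ,  0.03929505, -0.03079622, -0.00079365,  0.00924792,
        0.04616325]), 'joint_torque': array([-2.61143814e-04, -5.38777006e+01,  3.46445632e+01,  1.82627176e-02,
        4.48520666e-05,  8.71658244e-06]), 'position': array([121.53235544, 510.31747511, 230.68370743]), 'tool_rot': array([-1.79917514e+02, -1.95780910e-03,  1.66604576e+02]), 'contact_force': array([ 0.11675863,  0.28422626, -0.13383503]), 'ft_torque': array([ 0.02044535, -0.00647601,  0.02708463]), 'finger_force': 0.0, 'width': 85.30459993222736}
top 391.48636968791317 282.58147382904446 200.75131274733985 [-0.07571571  0.          0.          0.          0.        ] [[ 8.07751713e-03  9.98980392e-01 -4.44176677e-02  4.04661889e+02]
 [-9.99957939e-01  8.26244619e-03  3.98139673e-03  4.45846868e+01]
 [ 4.34433585e-03  4.43836397e-02  9.99005115e-01  1.26200380e+03]
 [ 0.00000000e+00  0.00000000e+00  0.00000000e+00  1.00000000e+00]]
scene 479.40060337981333 271.0179997532899 215.10202011993542 [0.05905475 0.         0.         0.         0.        ] [[ 7.70237494e-01 -4.51729977e-01  4.50193549e-01  1.01347769e+03]
 [ 6.37756926e-01  5.46179542e-01 -5.43096686e-01 -6.55929053e+02]
 [-5.53453108e-04  7.05427484e-01  7.08781883e-01  9.49367226e+02]
 [ 0.00000000e+00  0.00000000e+00  0.00000000e+00  1.00000000e+00]]
```

View pics/top1.png

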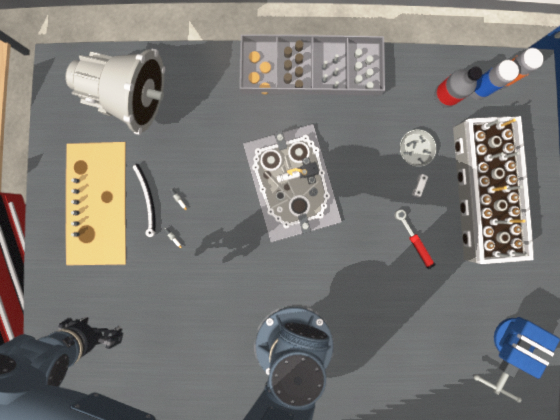

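View pics/scene1.png

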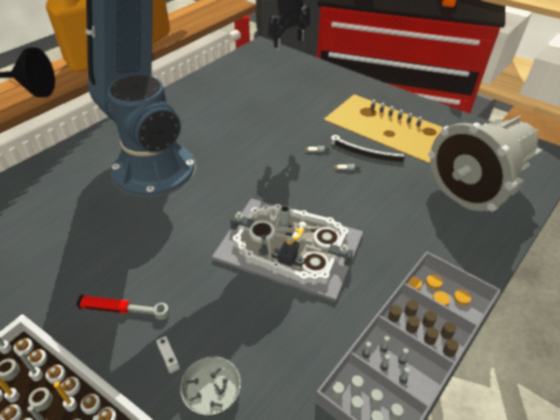

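The top view shows the case at about (293,183), with the yellow hook at (292,173) and the block at (310,170). The plunger points left in the image (world +y). In the scene view the case is at about (290,250). I'll enlarge both.

```bash
python3 - <<'E'
import cv2,numpy as np
a=cv2.imread("pics/top1.png")[115:250,235:350];b=cv2.imread("pics/scene1.png")[190:310,205:370]
a=cv2.resize(a,None,fx=4.3,fy=4.3,interpolation=cv2.INTER_CUBIC);cv2.imwrite("pics/topc.png",a)
b=cv2.resize(b,None,fx=4.8,fy=4.8,interpolation=cv2.INTER_CUBIC);cv2.imwrite("pics/scenec.png",b)
E
```

```text
(no output)
```

View pics/topc.png

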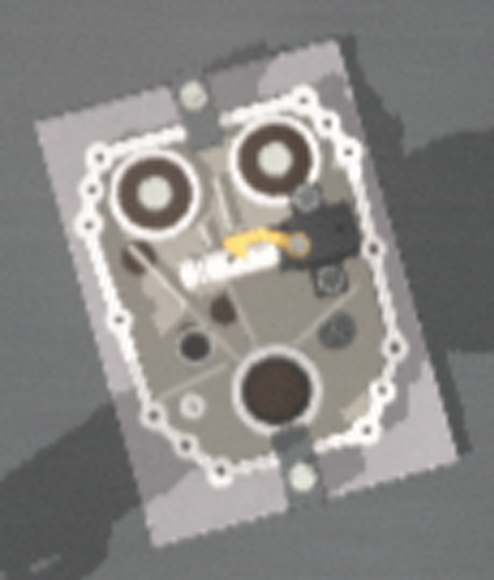

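View pics/scenec.png

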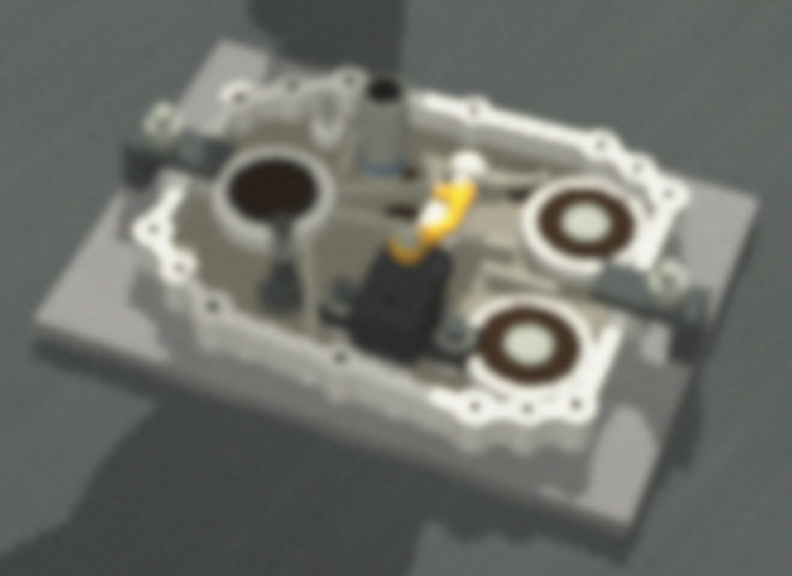

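The crops show plate corners at about (37,122), (338,40), (457,460) and (153,545), clamp bolts at (193,95) and (301,477), and the nose at (183,272). The socket is near (195,345), clear of the finger's path. Next I'll fit the case pose.

```bash
cat > h.py <<'E'
import numpy as np,cv2
def ray(c,px):
    K=np.array([[c["fx"],0,c["cx"]],[0,c["fy"],c["cy"]],[0,0,1.]])
    u=cv2.undistortPoints(np.array(px,float).reshape(-1,1,2),K,np.array(c["distortion"],float)).reshape(-1,2)
    T=c["world_from_camera"];d=np.c_[u[:,0],-u[:,1],-np.ones(len(u))]@T[:3,:3].T
    return T[:3,3],d
def plane(c,px,z):
    o,d=ray(c,px);return o+d*((z-o[2])/d[:,2])[:,None]
E
python3 - <<'E'
from h import *
t=np.load("top1.npz");s=np.load("scene1.npz")
f=lambda p,o,k:(np.array(p,float)+.5)/k-.5+np.array(o)
T=lambda p:f(p,(235,115),4.3); S=lambda p:f(p,(205,190),4.8)
r=lambda P:np.round(P[:,:2],1).tolist()
c=plane(t,T([(37,122),(338,40),(457,460),(153,545)]),10);print("plate",r(c),c.mean(0))
print("len",np.linalg.norm(c[0]-c[3]),np.linalg.norm(c[1]-c[2]),np.linalg.norm(c[0]-c[1]),np.linalg.norm(c[3]-c[2]))
v=(c[0]+c[1]-c[2]-c[3]);print("yaw",np.degrees(np.arctan2(v[1],v[0])))
b=plane(t,T([(193,95),(301,477)]),69);v=b[0]-b[1];print("bolts top",r(b),b.mean(0),np.linalg.norm(v),np.degrees(np.arctan2(v[1],v[0])))
b=plane(s,S([(668,275),(163,120)]),69);v=b[0]-b[1];print("bolts scene",r(b),b.mean(0),np.linalg.norm(v),np.degrees(np.arctan2(v[1],v[0])))
print("nose left/right edge top",r(plane(t,T([(181,272)]),58)))
print("hook scene",r(plane(s,S([(468,160)]),58)))
# depth check at plunger / plate
for n,p in(("plate",(70,200)),("socket?",(195,345)),("nose",(190,271)),("rim",(119,318)),("bolt?",(338,328))):
    q=T([p])[0].round().astype(int);d=t["depth"][q[1],q[0]];o,dd=ray(t,q);sc=d/1.0
    print(n,(o+dd[0]*d).round(1))
E
```

```text
plate [[646.0, 168.2], [710.5, -57.7], [395.1, -147.7], [330.4, 78.0]] [520.46742118  10.21593038  10.        ]
len 328.2098878704156 327.9505519052488 234.92568103403534 234.78178325885392
yaw 15.92998639261587
bolts top [[655.0, 50.9], [382.7, -27.9]] [518.85127391  11.52709192  69.        ] 283.4563614838568 16.134320053235072
bolts scene [[659.8, 47.3], [388.3, -33.6]] [524.02075439   6.8637217   69.        ] 283.26950445967583 16.596201120398685
nose left/right edge top [[528.7, 58.5]]
hook scene [[527.3, 56.2]]
plate [587.  142.   13.9]
socket? [474.3  47.8  84.3]
nose [527.9  51.4  62.5]
rim [495.2 104.3  41.3]
bolt? [487.6 -52.1  78.4]
```

```bash
python3 -m jog '[[[0,-3,-2,0.5,0,0,0.7],[0,-6,-4,1,0,0,1.4],[0,-9,-6,1.5,0,0,2.1],[0,-12,-8,2,0,0,2.8],[0,-15,-10,2.5,0,0,3.5],[0,-18,-12,3,0,0,4.2],[0,-21,-14,3.5,0,0,4.9],[0,-24,-15.8,4,0,0,5.6],[0,-26,-17,4,0,0,6],[0,-26,-17,4,0,0,6]]]' 40; cat > d.py <<'E'
import sys,numpy as np
from scipy.spatial.transform import Rotation as R
from workcell import ctrl
o=ctrl.get_obs();p=o["position"];M=R.from_euler("xyz",o["tool_rot"],degrees=True)
t=np.array(list(map(float,sys.argv[1:4])));G=R.from_euler("xyz",[180,0,106],degrees=True)
print(o["time"],p.round(1),o["tool_rot"].round(2),"F",o["contact_force"].round(1),"w",o["width"])
print("cm",(M.inv().apply(t-p)/10).round(2),"turn",(np.degrees((M.inv()*G).as_rotvec())/6).round(2))
E
python3 d.py 518 91 150
```

```text
time: 0.93
position: [337.2, 282.3, 190.9]
tool_rot: [-180.0, 0.1, 130.2]
contact_force: [-0.1, -0.3, -0.6]
width: 0.0
finger_force: 0.0
0.9333 [337.2 282.3 190.9] [-1.7995e+02  7.0000e-02  1.3024e+02] F [-0.1 -0.3 -0.6] w 0.013823739908029903
cm [-26.28   1.45   4.12] turn [-0.01  0.01  4.04]
```

```bash
python3 -m jog '[[[0,-3,0.2,0.5,0,0,0.5],[0,-6,0.4,1,0,0,1],[0,-9,0.6,1.5,0,0,1.5],[0,-12,0.8,2,0,0,2],[0,-15,1,2.5,0,0,2.5],[0,-18,1.1,3,0,0,3],[0,-21,1.3,3.5,0,0,3.5],[0,-24,1.4,4,0,0,4.0],[0,-26.3,1.45,4.1,0,0,4.04],[0,-26.3,1.45,4.1,0,0,4.04]]]'; python3 d.py 518 91 44
python3 - <<'E'
from workcell import ctrl
import cv2,numpy as np
o=ctrl.get_obs()
c=ctrl.read_camera("wrist");cv2.imwrite("pics/w1.png",c["pixels"]);np.savez("w1.npz",pos=o["position"],rot=o["tool_rot"],**c);print(c["fx"],c["cx"],c["cy"],c["mount"].round(3))
E
```

```text
time: 1.77
position: [519.5, 92.6, 149.4]
tool_rot: [-180.0, 0.0, 106.2]
contact_force: [-0.1, -0.1, 0.2]
width: 0.4
finger_force: 0.0
1.7667 [519.5  92.6 149.4] [-1.7999e+02  5.0000e-02  1.0621e+02] F [-0.1 -0.1  0.2] w 0.4335340499323309
cm [-0.11 -0.18 10.54] turn [-0.    0.01  0.04]
377.6111877150618 287.61011193361753 205.33372855138623 [[ 0.00000e+00  9.48000e-01  3.18000e-01  8.16260e+01]
 [ 1.00000e+00 -0.00000e+00  1.00000e-03  1.03700e+00]
 [ 1.00000e-03  3.18000e-01 -9.48000e-01 -1.41931e+02]
 [ 0.00000e+00  0.00000e+00  0.00000e+00  1.00000e+00]]
```

View pics/w1.png

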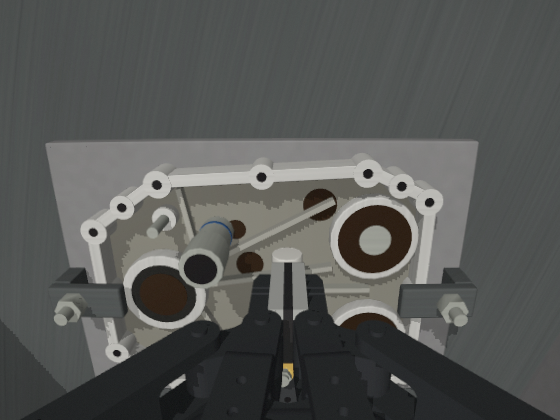

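The nose shows at about (287,256), centred laterally on the shut fingers. The socket at (200,268) stands about 54 mm to the side and its top is 83 mm up. I'll check the finger flare against the socket using depth.

```bash
python3 - <<'E'
from h import *
c=dict(np.load("w1.npz"));d=c["depth"]
c["world_from_camera"]=c["mount"]
v,u=np.mgrid[0:420:1,0:560:1];px=np.c_[u.ravel(),v.ravel()]
o,dd=ray(c,px);P=o+dd*d.ravel()[:,None];P=P[d.ravel()>0]
for z in range(-75,5,8):
    m=(abs(P[:,2]-z)<4);
    if m.any():q=P[m];print(z,m.sum(),"y",q[:,1].min().round(),q[:,1].max().round(),"x",q[:,0].min().round(),q[:,0].max().round())
for (a,b) in ((287,258),(287,250),(287,254),(200,268),(190,275),(214,240)):
    o,dd=ray(c,[(a,b)]);print(a,b,(o+dd[0]*d[b,a]).round(1))
E
```

```text
-75 8953 y -56.0 58.0 x 0.0 18.0
-67 6634 y -50.0 52.0 x -8.0 18.0
-59 7473 y -43.0 45.0 x -11.0 16.0
-51 5306 y -37.0 39.0 x -13.0 15.0
-43 2029 y -30.0 32.0 x -12.0 14.0
-35 1140 y -13.0 15.0 x -12.0 12.0
-27 892 y -13.0 15.0 x 6.0 12.0
-19 776 y -13.0 15.0 x 6.0 11.0
-11 671 y -13.0 15.0 x 5.0 11.0
-3 208 y -11.0 13.0 x 6.0 11.0
287 258 [-35.    0.5  92. ]
287 250 [-35.    0.4 104.8]
287 254 [-35.2   0.4  98.7]
200 268 [-29.3 -53.5  66.5]
190 275 [-34.8 -60.5  67.4]
214 240 [-17.7 -47.1  83.2]
```

```bash
python3 -m jog '[[[0,0,0,1.5,0,0,0],[0,0,0,4,0,0,0],[0,0,0,6.5,0,0,0],[0,0,0,8.5,0,0,0],[0,0,0,9.7,0,0,0],[0,0,0,10.3,0,0,0],[0,-0.5,0,10.3,0,0,0],[0,-1.0,0,10.3,0,0,0],[0,-1.4,0,10.3,0,0,0],[0,-1.7,0,10.3,0,0,0]]]'; python3 d.py 528 57.5 46
```

```text
time: 2.65
position: [523.0, 78.1, 48.3]
tool_rot: [179.9, 0.0, 106.4]
contact_force: [-0.2, -0.2, -0.5]
width: -0.2
finger_force: 0.0
2.65 [523.   78.1  48.3] [1.7990e+02 2.0000e-02 1.0636e+02] F [-0.2 -0.2 -0.5] w -0.19825419775803585
cm [-2.12 -0.1   0.23] turn [0.02 0.   0.06]
```

```bash
python3 -m jog '[[[0,-0.15,0,0.1,0,0,0],[0,-0.3,0,0.2,0,0,0],[0,-0.45,0,0.2,0,0,0],[0,-0.55,0,0.2,0,0,0],[0,-0.65,0,0.2,0,0,0],[0,-0.75,0,0.2,0,0,0],[0,-0.85,0,0.2,0,0,0],[0,-0.95,0,0.2,0,0,0],[0,-1.0,0,0.2,0,0,0],[0,-1.0,0,0.2,0,0,0]]]'; python3 d.py 528 57.5 46
```

```text
time: 3.48
position: [524.9, 69.3, 45.3]
tool_rot: [-180.0, -0.0, 106.4]
contact_force: [-0.8, 4.4, -0.2]
width: 0.1
finger_force: 1.6
3.4833 [524.9  69.3  45.3] [-1.8000e+02 -5.0000e-02  1.0638e+02] F [-0.8  4.4 -0.2] w 0.14054099526477948
cm [-1.22 -0.03 -0.07] turn [-0.   -0.01  0.06]
```

```bash
python3 -m jog '[[[0,-0.2,0,0,0,0,0],[0,-0.45,0,0,0,0,0],[0,-0.7,0,0,0,0,0],[0,-0.95,0,0,0,0,0],[0,-1.2,0,0,0,0,0],[0,-1.45,0,0,0,0,0],[0,-1.7,0,0,0,0,0],[0,-1.95,0,0,0,0,0],[0,-2.15,0,0,0,0,0],[0,-2.3,0,0,0,0,0]]]'; python3 -m jog '[[[0,0,0,0,0,0,0],[0,0,0,0,0,0,0]]]'; python3 d.py 524.9 69.3 45.3
python3 - <<'E'
from workcell import ctrl
import cv2
a=ctrl.read_camera("scene")["pixels"][190:310,205:370]
b=ctrl.read_camera("wrist")["pixels"][200:420,190:390]
cv2.imwrite("pics/p2.png",cv2.hconcat([cv2.resize(a,(440,320),interpolation=2),cv2.resize(b,(291,320),interpolation=2)]))
E
```

```text
time: 4.32
position: [530.9, 48.3, 45.3]
tool_rot: [-180.0, -0.2, 106.4]
contact_force: [-1.6, 11.2, 1.1]
width: 0.1
finger_force: 5.3
time: 4.48
position: [530.9, 48.4, 45.3]
tool_rot: [-180.0, -0.2, 106.4]
contact_force: [-1.7, 10.0, 1.2]
width: 0.1
finger_force: 5.1
4.4833 [530.9  48.4  45.3] [-180.     -0.19  106.43] F [-1.7 10.   1.2] w 0.1473190096879632
cm [2.18 0.02 0.01] turn [-0.   -0.03  0.07]
```

View pics/p2.png

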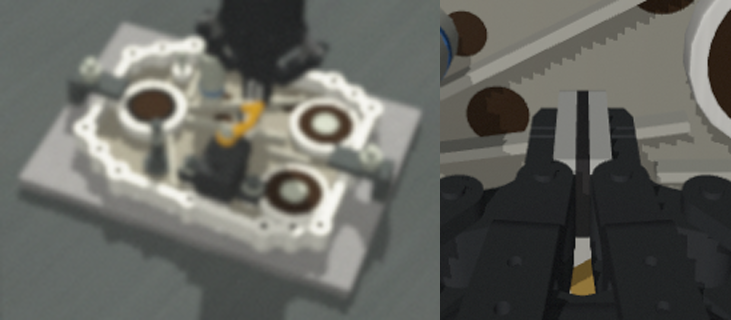

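The finger is on the nose with the plunger about 21 mm in (10 N, which fits the spring rate). The yellow hook is seen lying over the plunger. I'll let it back slowly now.

```bash
python3 -m jog '[[[0,0.1,0,0,0,0,0],[0,0.2,0,0,0,0,0],[0,0.3,0,0,0,0,0],[0,0.4,0,0,0,0,0],[0,0.5,0,0,0,0,0],[0,0.6,0,0,0,0,0],[0,0.7,0,0,0,0,0],[0,0.8,0,0,0,0,0],[0,0.8,0,0,0,0,0],[0,0.8,0,0,0,0,0]]]'; python3 d.py 524.9 69.3 45.3
```

```text
time: 5.42
position: [529.0, 55.1, 45.3]
tool_rot: [-180.0, -0.1, 106.4]
contact_force: [-0.6, 5.6, 0.7]
width: -0.4
finger_force: 3.0
5.4167 [529.   55.1  45.3] [-1.800e+02 -6.000e-02  1.064e+02] F [-0.6  5.6  0.7] w -0.38080240506699525
cm [1.47 0.01 0.  ] turn [-0.   -0.01  0.07]
```

The force is 5.6 N, below the roughly 8.7 N the free spring would give here, so the hook is taking the load. I'll keep backing off slowly.

```bash
python3 -m jog '[[[0,0.05,0,0,0,0,0],[0,0.1,0,0,0,0,0],[0,0.15,0,0,0,0,0],[0,0.2,0,0,0,0,0],[0,0.25,0,0,0,0,0],[0,0.3,0,0,0,0,0],[0,0.35,0,0,0,0,0],[0,0.4,0,0,0,0,0],[0,0.4,0,0,0,0,0]]]'; python3 d.py 524.9 69.3 45.3
```

```text
time: 6.17
position: [528.0, 58.4, 45.3]
tool_rot: [-180.0, 0.0, 106.4]
contact_force: [0.8, 0.2, -0.2]
width: 0.2
finger_force: 0.0
6.1667 [528.   58.4  45.3] [-1.8000e+02  1.0000e-02  1.0637e+02] F [ 0.8  0.2 -0.2] w 0.22178035985812775
cm [1.14 0.01 0.  ] turn [-0.    0.    0.06]
```

The finger carries no force 11 mm short of full extension, so the hook is holding. Next I'll back off, rise and check.

```bash
python3 -m jog '[[[0,0.2,0,0,0,0,0],[0,0.5,0,0,0,0,0],[0,1,0,0,0,0,0],[0,1.7,0,0,0,0,0],[0,2.2,0,-0.5,0,0,0],[0,2.5,0,-2,0,0,0],[0,2.5,0,-4.5,0,0,0],[0,2.5,0,-8,0,0,0],[0,2.5,0,-11,0,0,0],[0,2.5,0,-14,0,0,0]]]'
python3 -m jog '[[[0,2,0,-2,0,0,0],[0,5,0,-3,0,0,0],[0,9,0,-4,0,0,0],[0,12.5,0,-5,0,0,0],[0,15,0,-5,0,0,0],[0,15,0,-5,0,0,0],[0,15,0,-5,0,0,0]]]'
python3 - <<'E'
from workcell import ctrl
import cv2
from h import *
t=ctrl.read_camera("top");a=t["pixels"][115:250,235:350]
b=ctrl.read_camera("scene")["pixels"][190:310,205:370]
cv2.imwrite("pics/end.png",cv2.hconcat([cv2.resize(a,(383,450),interpolation=2),cv2.resize(b,(417,450),interpolation=2)]))
E
```

```text
time: 7.0
position: [520.6, 82.9, 187.3]
tool_rot: [180.0, 0.0, 106.4]
contact_force: [1.0, -0.2, -0.8]
width: -0.4
finger_force: 0.0
time: 7.58
position: [477.9, 227.9, 235.7]
tool_rot: [180.0, 0.0, 106.5]
contact_force: [-0.1, -0.9, -0.0]
width: 0.0
finger_force: 0.0
```

View pics/end.png

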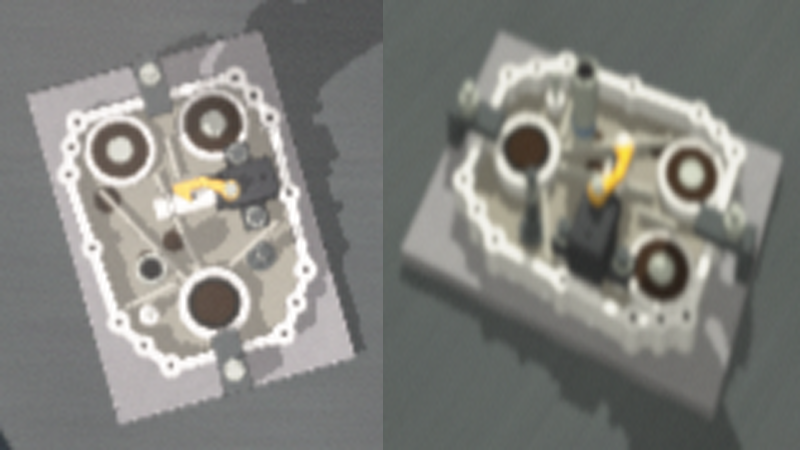

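The nose is now at (155,208) in the left crop, about 14 mm further in than at the start. It is held by the hook, the socket and bolt have not moved, and the hand is clear.

```bash
python3 -c "
from workcell import ctrl
print(ctrl.sign_off())"
```

```text
the job is handed in; nothing more can be done
None
```

I pushed the plunger in about 21 mm and let it back slowly until the hook caught the pin. It now holds by itself at about 14–15 mm, the hand is clear, and the job is handed in at about 8 s.

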